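# Rack the screwdrivers by length

### The job

The longest screwdriver already lies in the cradle at one end of the tool rail. Put the other four away in the empty cradles in order of length, the next longest beside it and the shortest at the far end, each lying down in both forks with its handle centred in the cradle and its blade pointing the same way as the first one. Leave the first screwdriver where it lies.

Things in the scene. Friction and masses are not known exactly. Their poses are not given: they have to be found in the camera images.
- driver_a: Longest of four loose screwdrivers lying on the mat, blade 105 mm, overall 195 mm, about 65 g: black octagonal handle 18 mm across flats, 90 mm long, blue end cap; steel blade 5 mm thick. Origin on the long axis where blade meets handle, 9 mm above the bench; x along the blade (handle from -90 to 0 mm, tip at +105). Centre of mass 25 to 42 mm behind the origin.
- driver_b: Second longest of four loose screwdrivers lying on the mat, blade 80 mm, overall 170 mm, about 63 g: black octagonal handle 18 mm across flats, 90 mm long, blue end cap; steel blade 5 mm thick. Origin on the long axis where blade meets handle, 9 mm above the bench; x along the blade (handle from -90 to 0 mm, tip at +80). Centre of mass 25 to 42 mm behind the origin.
- driver_c: Third longest of four loose screwdrivers lying on the mat, blade 55 mm, overall 145 mm, about 60 g: black octagonal handle 18 mm across flats, 90 mm long, blue end cap; steel blade 5 mm thick. Origin on the long axis where blade meets handle, 9 mm above the bench; x along the blade (handle from -90 to 0 mm, tip at +55). Centre of mass 25 to 42 mm behind the origin.
- driver_d: Shortest of four loose screwdrivers lying on the mat, blade 30 mm, overall 120 mm, about 58 g: black octagonal handle 18 mm across flats, 90 mm long, blue end cap; steel blade 5 mm thick. Origin on the long axis where blade meets handle, 9 mm above the bench; x along the blade (handle from -90 to 0 mm, tip at +30). Centre of mass 25 to 42 mm behind the origin.
- driver_longest: Screwdriver of the same make, handle 90 mm, blade 130 mm, overall 220 mm, loose, already lying in its cradle at one end of the row (which end varies), axis 39 mm above the bench. Origin and x axis as on the others. Its cradle is like the four empty ones, 52 mm from the next. Leave it there. (Bystanders stand beyond x = 0.76 m: a 114 mm high cube satellite at right, a multimeter and a tray.)
- cradle_p: Empty grey cradle, fixed, one of four alike in a straight row, 52 mm apart; which name stands where in the row varies. Origin: middle of its foot's underside, 6 mm above the bench; x: the way blades point (away from the robot), y along the row, z up. A driver is home when its handle rests on both slot floors: axis 39 mm above the bench, driver's origin 42 mm ahead (+x) of the cradle's, x axes parallel.
- cradle_q: Empty grey cradle, fixed, one of four alike in a straight row, 52 mm apart; which name stands where in the row varies. Origin: middle of its foot's underside, 6 mm above the bench; x: the way blades point (away from the robot), y along the row, z up. Its foot is 66 (x) by 46 by 6 mm; two forks stand on it across x, each 8 mm thick, centred at x = -28 and +28 mm: 48 mm clear between them for fingers.
- cradle_r: Empty grey cradle, fixed, one of four alike in a straight row, 52 mm apart; which name stands where in the row varies. Origin: middle of its foot's underside, 6 mm above the bench; x: the way blades point (away from the robot), y along the row, z up. In each fork a slot 21 mm wide, floor 30 mm above the bench; from 39 mm up lead-in slopes open it to 36 mm at the top, 52 mm above the bench.
- cradle_s: Empty grey cradle, fixed, one of four alike in a straight row, 52 mm apart; which name stands where in the row varies. Origin: middle of its foot's underside, 6 mm above the bench; x: the way blades point (away from the robot), y along the row, z up. All five cradles stand on a flat aluminium rail, 38 by 300 by 6 mm, that lies on the bench; rail and row turn together by up to 0.2 rad.
There are look-alikes about, which are no part of the job. Leave any orange or red look-alike of the driver_c alone.

How it is judged:
At the end, for the whole second after the job is handed in: All four lie at rest and released down in both forks (axis 39 mm up within 5, level within 0.12 rad), blades along the cradles' x, origins within 15 mm along and 8 mm across of home, in falling length away from the longest, which is within 15 mm of its start (((x of driver_a in the frame of cradle_p between 0.027 and 0.057 m and y of driver_a in the frame of cradle_p between -0.008 and 0.008 m) or (x of driver_a in the frame of cradle_q between 0.027 and 0.057 m and y of driver_a in the frame of cradle_q between -0.008 and 0.008 m) or (x of driver_a in the frame of cradle_r between 0.027 and 0.057 m and y of driver_a in the frame of cradle_r between -0.008 and 0.008 m) or (x of driver_a in the frame of cradle_s between 0.027 and 0.057 m and y of driver_a in the frame of cradle_s between -0.008 and 0.008 m)) and horizontal distance between driver_a and driver_longest between 0.03 and 0.074 m and height (world z) of driver_a between 0.034 and 0.044 m and angle between driver_a's own x axis and vertical between 1.45 and 1.69 rad and linear speed of each of driver_a, driver_b, driver_c, driver_d below 0.02 m/s and angular speed of each of driver_a, driver_b, driver_c, driver_d below 0.3 rad/s and ((x of driver_b in the frame of cradle_p between 0.027 and 0.057 m and y of driver_b in the frame of cradle_p between -0.008 and 0.008 m) or (x of driver_b in the frame of cradle_q between 0.027 and 0.057 m and y of driver_b in the frame of cradle_q between -0.008 and 0.008 m) or (x of driver_b in the frame of cradle_r between 0.027 and 0.057 m and y of driver_b in the frame of cradle_r between -0.008 and 0.008 m) or (x of driver_b in the frame of cradle_s between 0.027 and 0.057 m and y of driver_b in the frame of cradle_s between -0.008 and 0.008 m)) and horizontal distance between driver_b and driver_longest between 0.082 and 0.126 m and height (world z) of driver_b between 0.034 and 0.044 m and angle between driver_b's own x axis and vertical between 1.45 and 1.69 rad and ((x of driver_c in the frame of cradle_p between 0.027 and 0.057 m and y of driver_c in the frame of cradle_p between -0.008 and 0.008 m) or (x of driver_c in the frame of cradle_q between 0.027 and 0.057 m and y of driver_c in the frame of cradle_q between -0.008 and 0.008 m) or (x of driver_c in the frame of cradle_r between 0.027 and 0.057 m and y of driver_c in the frame of cradle_r between -0.008 and 0.008 m) or (x of driver_c in the frame of cradle_s between 0.027 and 0.057 m and y of driver_c in the frame of cradle_s between -0.008 and 0.008 m)) and horizontal distance between driver_c and driver_longest between 0.134 and 0.178 m and height (world z) of driver_c between 0.034 and 0.044 m and angle between driver_c's own x axis and vertical between 1.45 and 1.69 rad and ((x of driver_d in the frame of cradle_p between 0.027 and 0.057 m and y of driver_d in the frame of cradle_p between -0.008 and 0.008 m) or (x of driver_d in the frame of cradle_q between 0.027 and 0.057 m and y of driver_d in the frame of cradle_q between -0.008 and 0.008 m) or (x of driver_d in the frame of cradle_r between 0.027 and 0.057 m and y of driver_d in the frame of cradle_r between -0.008 and 0.008 m) or (x of driver_d in the frame of cradle_s between 0.027 and 0.057 m and y of driver_d in the frame of cradle_s between -0.008 and 0.008 m)) and horizontal distance between driver_d and driver_longest between 0.186 and 0.23 m and height (world z) of driver_d between 0.034 and 0.044 m and angle between driver_d's own x axis and vertical between 1.45 and 1.69 rad and distance of driver_longest from where it was at the start of the episode below 0.015 m); the robot touches nothing.
It fails at once if the screwdriver already in its cradle is knocked out of place (moved more than 15 mm) (distance of driver_longest from where it was at the start of the episode above 0.015 m).
It also fails if it takes over 109 s, if anything falls off the work surface, if the arm or the gripper's body presses on something with over 40 N, if the wrist force passes 120 N, or if a joint passes its speed limit or range.

### The arm

A 6-joint arm with a two-finger parallel gripper is mounted at the origin on the work surface. World frame = base frame: x ahead of the robot, y to its left, z up, the work surface at z = 0. Lengths are in m, angles in rad, forces in N, time in s.
With the tool pointing down it reaches from about 0.325 to 0.9 m from the base axis. Payload 6.1 kg.
Tool frame: the origin (TCP) lies midway between the tips of the shut fingers; the grasp point (between the pads) lies 19 mm behind it; z points along the fingers, y is the direction in which the jaws open and shut (so a half turn about z gives the same grasp; the last joint's range is limited). The gripper opens to 87 mm and grips with 3 to 60 N. Pads are 19 mm wide; open, the fingers measure 117 mm over their backs; the gripper's body (75 mm by 190 mm) begins 51 mm behind the grasp point.
Start: joints at [1.04, 0.22, 1.526, -0, 1.395, -0.126], TCP at [0.246, 0.574, 0.223] pointing down, gripper open.
Joint ranges: [-2.98, 2.98], [-0.91, 2.08], [0.09, 2.57], [-1.24, 4.39], [0.2, 2.65], [-2.68, 2.68]. Speed limits (rad/s): [2.57, 2.57, 3.01, 3.14, 3.14, 3.14].

### API

Orientations are given as a rotation vector (axis times angle).
In Python, from bench import robot, viewer gives the robot as it stands.
- The arm moves only by the shell command python3 -m inch 'ROWS' [FORCE]. ROWS is JSON, a list of rows, each a list of 7 numbers: the shift along the tool's x, y, z normalised to -1 to 1, where 1 is 20 cm, then the turn, a rotation vector about the tool's x, y, z normalised to -1 to 1, where 1 is 360 degrees, then the opening, from 0 (shut) to 1 (fully open). In form: [[x, y, z, rx, ry, rz, gripper], ...]. A call has exactly 10 rows; each row is the pose to reach, as a shift and turn from the pose measured when the call began, along the tool's axes at that moment, turning the shorter way round; what a row does not reach only later rows make up. A row lasts 1/8 s, in which the tool goes at most 62.5 mm and 10.7 degrees, less where a joint would pass 70% of its speed; a pose out of reach is approached as far as the arm can. A call with a number of a shift or a turn outside -1 to 1 is refused whole. A call with a gripper value outside its range is refused whole. The fingers move at their own pace and stop on an object; FORCE is the grip in N (left out, the last holds). Time passes only in rows, so rows that repeat a pose let the fingers close, or fill a call up. It gives the time, the measured TCP pose, the force and the opening at its end, in the units of the state.
- robot.state(): the state, without advancing time (a new reading comes with each control period).
- viewer.capture(name): name is "scene" or "top" or "wrist"; returns a dict with "pixels" (384x512x3 uint8, red, green, blue), "fovy" (degrees; the focal length in pixels is half the picture's height over the tangent of half this angle, whatever the lens; pixels are square), "cx", "cy" (the principal point, pixels), "k1" (the pictures are not rectified: a ray, as slopes to the right and down, at radius r is drawn at 1 + k1 r^2 times it, then the intrinsics apply), "extrinsics" (4x4, takes a point from world to camera coordinates); the wrist camera has in their place "hand_eye" (4x4, takes a point from camera to tool coordinates, whose origin is the TCP and whose axes are the flange's). Camera axes: x right, y down, z forward; pixel columns grow to the right and rows downward; lengths in m; the calibration is good to about 2 mm. A picture is of the moment at which its call begins: read the wrist's pose just before it. There is no depth.
- robot.hand_in(): hands the job in, once; it reports no verdict.
Trained networks look in a picture, given as the dict that the camera call returned (one of the last four; its "shot" number tells which), for a name from the list of things; names that differ only in an ending like _2 or _b are one class to them, and where a whole thing is asked for, a point or a joint stands for the part that bears it (a point fixed in the world has none). Each returns a list of dicts, best first, with "confidence" (0 to 1); they miss things now and then, are a little off and sometimes report something else, mostly with a low value. They report only what shows in the picture. A call takes as long as a camera call. They do not tell look-alikes from the thing itself.
- viewer.boxes_of(query, picture): "uv" ([column, row] in pixels, amid what is visible of it).
- viewer.pinpoint(query, picture): "uv" ([column, row] in pixels: a listed point, or the origin of a listed thing).
The state is a dict: "time_s": time; "joint_positions": joint angles; "joint_vel": joint speeds; "joint_efforts": joint torques, N m; "tcp_pos": TCP position; "orientation": TCP orientation; "ft_force": force on the tool from outside, world axes, zero at the start; "moment": the same for the moment, N m; "width": opening from 0.0 (shut) to 1.0 (fully open).
Only numpy, scipy, OpenCV 4.12 (cv2) and the standard library are available. Lean on these libraries where they do the work, as an engineer would, in place of code of your own. Each camera call takes 0.05 s, during which the arm holds its last target.

## Working session

There is one attempt and no reset: what is moved stays moved. The work goes in short steps, Python scripts to look and compute and a shell command to move; the robot and the scene stay as the last step left them, time stands still between calls to the robot, and variables do not carry over. Pictures are saved under pics/ and viewed, and the job is handed in when it is done.

```bash
ls; mkdir -p pics; python3 - <<'E'
from bench import robot, viewer
import cv2
print(robot.state())
for n in ["scene","top","wrist"]:
    p=viewer.capture(n); cv2.imwrite(f"pics/{n}0.png",p["pixels"][:,:,::-1])
    print(n,{k:v for k,v in p.items() if k!="pixels"})
E
```

```text
pics
{'time_s': 0.0, 'joint_positions': array([ 1.03990909e+00,  2.21198312e-01,  1.52762704e+00, -1.69445869e-05,
        1.39467142e+00, -1.26086777e-01]), 'joint_vel': array([-0.0004148 ,  0.00028711,  0.00059605,  0.00026898, -0.0008508 ,
        0.00053596]), 'joint_efforts': array([-2.06185105e-03, -4.94630885e+01, -3.87363267e+01,  6.97637186e-02,
        5.73826453e-02, -1.85678364e-04]), 'tcp_pos': array([0.24583307, 0.57395065, 0.22144604]), 'orientation': array([-6.31401386e-01, -3.07687642e+00,  2.83897299e-03]), 'ft_force': array([ 0.70565631, -0.03714976, -0.57801655]), 'moment': array([-0.00882276,  0.05196411,  0.00989079]), 'width': 0.9988592286174526}
scene {'fovy': 53.98329914483697, 'cx': 247.12616166550325, 'cy': 185.872127538847, 'k1': -0.004051337239334069, 'extrinsics': array([[ 0.37462803,  0.92705415,  0.01498135, -0.21392027],
       [ 0.73406624, -0.28669241, -0.61559258, -0.36147057],
       [-0.56639261,  0.24161554, -0.78792217,  1.34804935],
       [ 0.        ,  0.        ,  0.        ,  1.        ]]), 'shot': 1}
top {'fovy': 48.652969792036, 'cx': 260.1800650682288, 'cy': 193.5681970842948, 'k1': -0.0885617914053496, 'extrinsics': array([[ 0.01394213, -0.99985078, -0.0102002 , -0.01136224],
       [-0.99392971, -0.01274476, -0.10927624,  0.56311674],
       [ 0.10912993,  0.01166183, -0.99395908,  1.05690737],
       [ 0.        ,  0.        ,  0.        ,  1.        ]]), 'shot': 2}
wrist {'fovy': 66.18497683585763, 'cx': 258.30837496228946, 'cy': 188.60515549377604, 'k1': -0.05262134821901033, 'hand_eye': array([[ 1.67882907e-04, -9.67625977e-01, -2.52388472e-01,
         7.01599249e-02],
       [ 9.99999977e-01,  1.95722045e-04, -8.51973606e-05,
        -2.03499692e-04],
       [ 1.31837167e-04, -2.52388452e-01,  9.67625988e-01,
        -1.60528624e-01],
       [ 0.00000000e+00,  0.00000000e+00,  0.00000000e+00,
         1.00000000e+00]]), 'shot': 3}
```

View pics/top0.png

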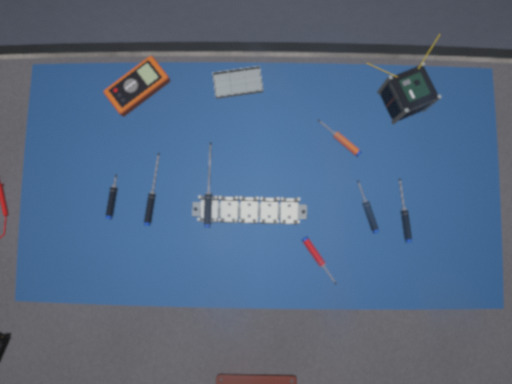

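View pics/scene0.png

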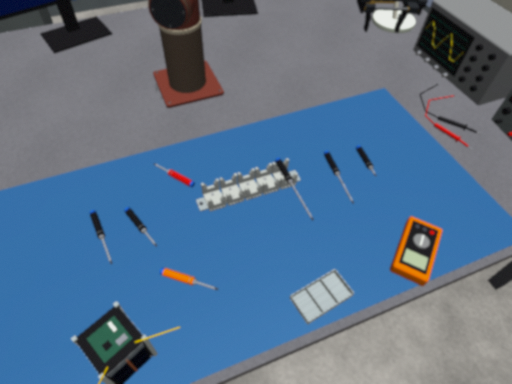

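```bash
cat > h.py <<'E'
import numpy as np, cv2
from scipy.spatial.transform import Rotation as R
from bench import robot, viewer
def K(p):
    f=p["pixels"].shape[0]/2/np.tan(np.radians(p["fovy"])/2)
    return np.array([[f,0,p["cx"]],[0,f,p["cy"]],[0,0,1.]])
def T_wc(p,st=None):
    if "extrinsics" in p: return np.linalg.inv(p["extrinsics"])
    T=np.eye(4);T[:3,:3]=R.from_rotvec(st["orientation"]).as_matrix();T[:3,3]=st["tcp_pos"]
    return T@p["hand_eye"]
def toworld(p,uv,z,st=None):
    n=cv2.undistortPoints(np.array([[uv]],float),K(p),np.array([p["k1"],0,0,0.]))[0,0]
    T=T_wc(p,st); d=T[:3,:3]@[n[0],n[1],1]; o=T[:3,3]
    return o+d*(z-o[2])/d[2]
def topix(p,X,st=None):
    C=np.linalg.inv(T_wc(p,st)); rv,_=cv2.Rodrigues(C[:3,:3])
    return cv2.projectPoints(np.array(X,float).reshape(-1,3),rv,C[:3,3],K(p),np.array([p["k1"],0,0,0.]))[0].reshape(-1,2)
E
python3 - <<'E'
from h import *
p=viewer.capture("top")
for q in ["driver_a","driver_longest","cradle_p"]:
    z=.015 if q=="driver_a" else (0.006 if q[0]=='c' else .039)
    for f in (viewer.boxes_of,viewer.pinpoint):
        print(q,f.__name__)
        for d in f(q,p): print(np.round(d["uv"],1),round(d["confidence"],2),np.round(toworld(p,d["uv"],z if z!=.015 else .009),3))
E
```

```text
driver_a call
[408.4 222. ] 0.81 [ 0.496 -0.392  0.009]
[346.1 142.3] 0.78 [ 0.705 -0.23   0.009]
[369.8 214.8] 0.76 [ 0.514 -0.29   0.009]
[313.4 251.6] 0.76 [ 0.417 -0.143  0.009]
[110.8 201. ] 0.67 [0.541 0.392 0.009]
[149.6 200.9] 0.57 [0.542 0.287 0.009]
driver_a call
[113.6 185.8] 0.84 [0.581 0.386 0.009]
[153.2 189.4] 0.73 [0.573 0.279 0.009]
[364.7 197.9] 0.67 [ 0.558 -0.277  0.009]
[406.5 208.2] 0.66 [ 0.532 -0.388  0.009]
[325.9 268.7] 0.56 [ 0.373 -0.175  0.009]
[333.9 129.7] 0.54 [ 0.739 -0.198  0.009]
driver_longest call
[210.9 207. ] 0.58 [0.526 0.121 0.039]
driver_longest call
[212.2 191. ] 0.7 [0.567 0.118 0.039]
cradle_p call
[248.5 207. ] 0.97 [0.53  0.026 0.006]
[269.8 210. ] 0.94 [ 0.523 -0.029  0.006]
[291.3 210.3] 0.91 [ 0.523 -0.085  0.006]
[230.3 209.2] 0.72 [0.524 0.074 0.006]
cradle_p call
[267.2 209.3] 0.95 [ 0.525 -0.022  0.006]
[248.6 210.6] 0.83 [0.521 0.026 0.006]
[289.7 211.6] 0.63 [ 0.52  -0.081  0.006]
[229.1 210.7] 0.61 [0.52  0.077 0.006]
```

```bash
python3 - <<'E'
from h import *
p=viewer.capture("top"); im=p["pixels"][:,:,::-1]
a=cv2.resize(im[140:240,90:220],None,fx=5.5,fy=5.5,interpolation=cv2.INTER_CUBIC)
b=cv2.resize(im[165:260,300:420],None,fx=6,fy=6,interpolation=cv2.INTER_CUBIC)
cv2.imwrite("pics/zl.png",a);cv2.imwrite("pics/zr.png",b)
# dark handle segmentation against blue mat
I=p["pixels"].astype(int); m=(I.sum(2)<120).astype(np.uint8); m[:100]=0;m[260:]=0;m[:,:60]=0;m[:,440:]=0
n,l,s,c=cv2.connectedComponentsWithStats(m)
for i in range(1,n):
    if s[i,4]>25:
        ys,xs=np.where(l==i); W=np.array([toworld(p,[x,y],.009)[:2] for x,y in zip(xs,ys)])
        mu=W.mean(0);u,sv,vt=np.linalg.svd(W-mu); d=vt[0]*np.sign(vt[0,0]); t=(W-mu)@d
        print(c[i].round(1),s[i,4],mu.round(4),"yaw",np.arctan2(d[1],d[0]).round(3),"len",np.ptp(t).round(3))
E
```

```text
[393.5 108.9] 111 [ 0.8  -0.36] yaw 0.009 len 0.042
```

View pics/zl.png

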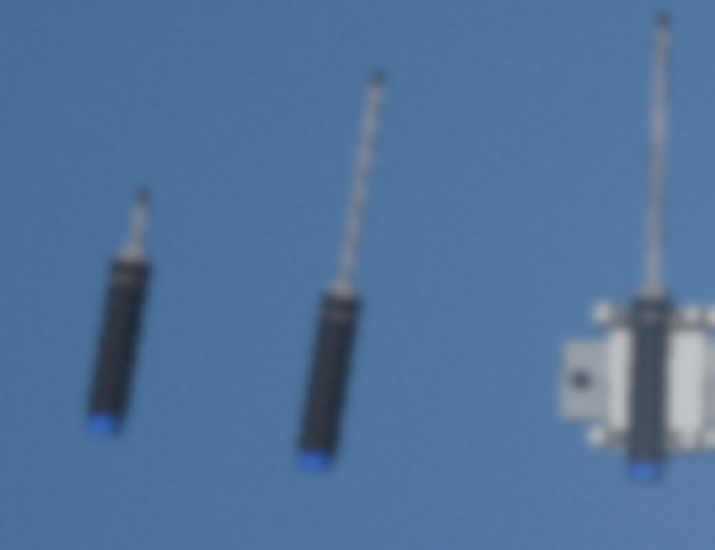

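View pics/zr.png

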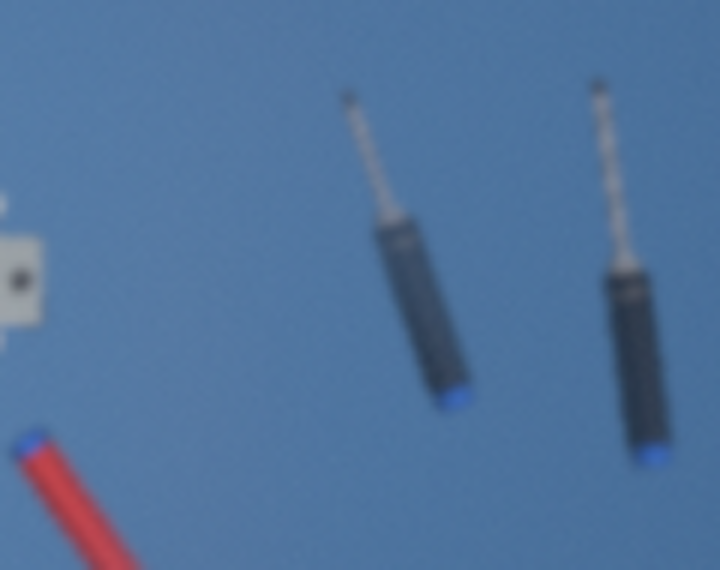

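The left zoom shows the shortest and longest loose drivers with the longest one in its cradle. The right zoom shows c (tilted) and b. All lie clear, caps toward the robot. Now measuring from these points.

```bash
python3 - <<'E'
from h import *
p=viewer.capture("top")
L=lambda u,v:((u+.5)/5.5+90-.5,(v+.5)/5.5+140-.5)
Q=lambda u,v:((u+.5)/6+300-.5,(v+.5)/6+165-.5)
D={"d":(L,(132,260),(102,430),(143,190),.009),"a":(L,(342,292),(313,467),(377,75),.009),"c":(Q,(393,218),(455,405),(348,97),.009),"b":(Q,(627,268),(655,462),(600,85),.009),"lg":(L,(653,295),(645,478),(662,15),.039)}
for k,(f,j,c,t,z) in D.items():
    j,c,t=[toworld(p,f(*x),z)[:2] for x in (j,c,t)]
    d=(t-c)/np.linalg.norm(t-c); L0=np.linalg.norm(t-c)
    print(k,"junc",j.round(4),"blade",np.linalg.norm(t-j).round(3),"handle",np.linalg.norm(j-c).round(3),"yaw",np.arctan2(d[1],d[0]).round(3),"grasp -42:",(j-.042*d).round(4))
h1=toworld(p,L(578,380),.006);h2=toworld(p,Q(20,280),.006)
print("rail holes",h1.round(4),h2.round(4),"dist",np.linalg.norm(h1-h2),"xaxis yaw",np.arctan2(h1[1]-h2[1],h1[0]-h2[0])-np.pi/2)
mid=(h1+h2)/2; u=(h2-h1)/np.linalg.norm(h2-h1)
for i in range(5): print((mid+u*.052*(i-2))[:2].round(4))
E
```

```text
d junc [0.5785 0.3859] blade 0.034 handle 0.083 yaw -0.121 grasp -42: [0.5368 0.391 ]
a junc [0.5643 0.2822] blade 0.107 handle 0.085 yaw -0.121 grasp -42: [0.5226 0.2873]
c junc [ 0.5498 -0.2782] blade 0.056 handle 0.085 yaw 0.327 grasp -42: [ 0.51   -0.2917]
b junc [ 0.5291 -0.3812] blade 0.081 handle 0.085 yaw 0.127 grasp -42: [ 0.4874 -0.3865]
lg junc [0.5615 0.1283] blade 0.132 handle 0.085 yaw -0.009 grasp -42: [0.5195 0.1286]
rail holes [0.5239 0.1675 0.006 ] [ 0.521  -0.1156  0.006 ] dist 0.28312922044264505 xaxis yaw -0.010354533667558563
[0.5235 0.1299]
[0.523  0.0779]
[0.5225 0.0259]
[ 0.5219 -0.0261]
[ 0.5214 -0.0781]
```

```bash
cat >> h.py <<'E'
def step(x,y,z,yaw):
    """row to reach pose: tool down, blade direction yaw -> tool x along -(cos,sin)"""
    s=robot.state(); R0=R.from_rotvec(s["orientation"])
    c,n=np.cos(yaw),np.sin(yaw)
    Rt=R.from_matrix(np.array([[-c,-n,0],[-n,c,0],[0,0,-1]]).T.reshape(3,3).T if False else np.column_stack([[-c,-n,0],[-n,c,0],[0,0,-1]]))
    t=R0.inv().apply(np.array([x,y,z])-s["tcp_pos"]); w=(R0.inv()*Rt).as_rotvec()
    print("row",(t/.2).round(4),(w/(2*np.pi)).round(4),"t",round(s["time_s"],2),"tcp",s["tcp_pos"].round(4),"width",round(s["width"],3),"f",s["ft_force"].round(1))
E
python3 -c "
from h import *
step(.5226,.2873,.15,-.121)"
```

```text
row [-1.8361 -0.7757  0.3628] [ 0.      0.     -0.0452] t 0.6 tcp [0.2462 0.5745 0.2226] width 1.0 f [-0.2  0.2  1.6]
```

```bash
python3 -m inch '[[-0.3,-0.13,0.06,0,0,-0.02,0.7],[-0.6,-0.26,0.12,0,0,-0.045,0.7],[-0.9,-0.38,0.18,0,0,-0.045,0.7],[-1,-0.42,0.2,0,0,-0.045,0.7],[-1,-0.42,0.2,0,0,-0.045,0.7],[-1,-0.42,0.2,0,0,-0.045,0.7],[-1,-0.42,0.2,0,0,-0.045,0.7],[-1,-0.42,0.2,0,0,-0.045,0.7],[-1,-0.42,0.2,0,0,-0.045,0.7],[-1,-0.42,0.2,0,0,-0.045,0.7]]' 30; python3 -c "
from h import *
step(.5226,.2873,.15,-.121)"
```

```text
time_s: 1.85
tcp_pos: [0.3967, 0.4188, 0.1826]
orientation: [0.191, 3.136, 0.0]
ft_force: [-0.2, 0.4, 0.1]
width: 0.699
row [-0.7047 -0.5762  0.1629] [ 0.      0.     -0.0001] t 1.85 tcp [0.3967 0.4188 0.1826] width 0.699 f [-0.2  0.4  0.1]
```

```bash
python3 -m inch '[[-0.3,-0.25,0.07,0,0,0,0.7],[-0.55,-0.45,0.13,0,0,0,0.7],[-0.705,-0.576,0.163,0,0,0,0.7],[-0.705,-0.576,0.163,0,0,0,0.7],[-0.705,-0.576,0.163,0,0,0,0.7],[-0.705,-0.576,0.163,0,0,0,0.7],[-0.705,-0.576,0.163,0,0,0,0.7],[-0.705,-0.576,0.163,0,0,0,0.7],[-0.705,-0.576,0.163,0,0,0,0.7],[-0.705,-0.576,0.163,0,0,0,0.7]]'; python3 - <<'E'
from h import *
st=robot.state(); p=viewer.capture("wrist"); cv2.imwrite("pics/wa.png",p["pixels"][:,:,::-1])
for d in viewer.pinpoint("driver_a",p): print(d["uv"],d["confidence"],toworld(p,d["uv"],.009,st).round(4))
print(topix(p,[[.5226,.2873,.009],[.5643,.2822,.009]],st))
E
```

```text
time_s: 3.1
tcp_pos: [0.5226, 0.2874, 0.15]
orientation: [0.19, 3.136, 0.0]
ft_force: [-0.2, -0.6, 0.3]
width: 0.7
[354.5, 222.9] 0.98 [0.5824 0.3867 0.009 ]
[256.3, 219.9] 0.8 [0.5657 0.2802 0.009 ]
[[258.01647114 180.84350377]
 [258.0033008  218.49888564]]
```

View pics/wa.png

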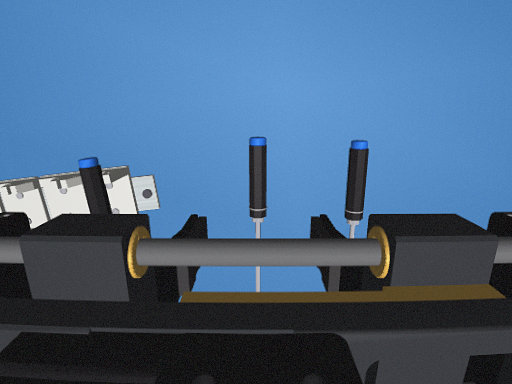

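The wrist picture shows driver a at columns 250–266 with its junction at row 218, as predicted. Descending.

```bash
python3 -m inch '[[0,0,0.3,0,0,0,0.7],[0,0,0.55,0,0,0,0.7],[0,0,0.68,0,0,0,0.7],[0,0,0.73,0,0,0,0.7],[0,0,0.73,0,0,0,0.7],[0,0,0.73,0,0,0,0.1],[0,0,0.73,0,0,0,0.1],[0,0,0.73,0,0,0,0.1],[0,0,0.73,0,0,0,0.1],[0,0,0.73,0,0,0,0.1]]' 30
```

```text
time_s: 4.45
tcp_pos: [0.5227, 0.2873, 0.0041]
orientation: [0.191, 3.136, 0.0]
ft_force: [-0.5, 0.0, 0.4]
width: 0.216
```

```bash
python3 -c "
from h import *
step(.523,.0779,.12,-.0103)"
```

```text
row [-0.1287 -1.0392 -0.5797] [ 0.      0.     -0.0177] t 4.45 tcp [0.5227 0.2873 0.0041] width 0.216 f [-0.5  0.   0.4]
```

```bash
python3 -m inch '[[0,0,-0.25,0,0,0,0.1],[0,0,-0.5,0,0,0,0.1],[0,-0.1,-0.58,0,0,-0.01,0.1],[-0.05,-0.35,-0.58,0,0,-0.0177,0.1],[-0.09,-0.6,-0.58,0,0,-0.0177,0.1],[-0.129,-0.85,-0.58,0,0,-0.0177,0.1],[-0.129,-1,-0.58,0,0,-0.0177,0.1],[-0.129,-1,-0.58,0,0,-0.0177,0.1],[-0.129,-1,-0.58,0,0,-0.0177,0.1],[-0.129,-1,-0.58,0,0,-0.0177,0.1]]'; python3 - <<'E'
from h import *
step(.523,.0779,.033,-.0103)
st=robot.state(); p=viewer.capture("wrist"); cv2.imwrite("pics/wa2.png",p["pixels"][:,:,::-1])
for d in viewer.pinpoint("cradle_p",p): print(np.round(d["uv"],1),d["confidence"],toworld(p,d["uv"],.006,st).round(4))
for d in viewer.pinpoint("driver_a",p): print(np.round(d["uv"],1),d["confidence"],toworld(p,d["uv"],.126,st).round(4))
E
```

```text
time_s: 5.7
tcp_pos: [0.524, 0.0867, 0.12]
orientation: [0.014, 3.142, 0.0]
ft_force: [-0.7, -0.4, -0.2]
width: 0.198
row [ 0.0046 -0.0441  0.435 ] [0.0001 0.     0.0002] t 5.7 tcp [0.524  0.0867 0.12  ] width 0.198 f [-0.7 -0.4 -0.2]
[ 90.2 185.9] 0.79 [ 0.5213 -0.0773  0.006 ]
[140.  182.7] 0.79 [ 0.5186 -0.0272  0.006 ]
[193.3 184.7] 0.7 [0.521  0.0245 0.006 ]
[247.4 184.7] 0.57 [0.5215 0.0766 0.006 ]
[259.1 304.7] 0.71 [0.5673 0.0872 0.126 ]
```

View pics/wa2.png

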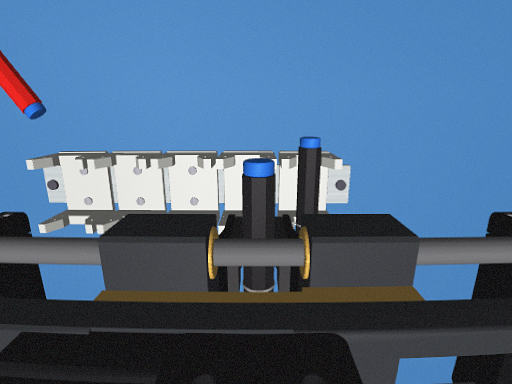

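```bash
python3 -m inch '[[0.006,-0.047,0,0,0,0,0.1],[0.006,-0.047,0.15,0,0,0,0.1],[0.006,-0.047,0.27,0,0,0,0.1],[0.006,-0.047,0.36,0,0,0,0.1],[0.006,-0.047,0.4,0,0,0,0.1],[0.006,-0.047,0.428,0,0,0,0.1],[0.006,-0.047,0.428,0,0,0,0.1],[0.006,-0.047,0.428,0,0,0,0.1],[0.006,-0.047,0.428,0,0,0,0.33],[0.006,-0.047,0.428,0,0,0,0.33]]'; python3 -c "
from h import *
step(.5225,.0773,.0345,-.0103)"
```

```text
time_s: 7.1
tcp_pos: [0.523, 0.0772, 0.0347]
orientation: [0.014, 3.141, 0.0]
ft_force: [1.1, -0.2, 0.9]
width: 0.308
row [0.0024 0.0006 0.0012] [0.     0.0001 0.0002] t 7.1 tcp [0.523  0.0772 0.0347] width 0.308 f [ 1.1 -0.2  0.9]
```

```bash
python3 -m inch '[[0,0,-0.2,0,0,0,0.35],[0,0,-0.4,0,0,0,0.35],[0,0.1,-0.55,0,0,0,0.35],[0,0.35,-0.55,0,0,0.005,0.6],[0,0.6,-0.55,0,0,0.012,0.6],[0,0.8,-0.55,0,0,0.0177,0.6],[0,1,-0.55,0,0,0.0177,0.6],[0,1,-0.55,0,0,0.0177,0.6],[0,1,-0.55,0,0,0.0177,0.6],[0,1,-0.55,0,0,0.0177,0.6]]'; python3 - <<'E'
from h import *
step(.5368,.391,.15,-.121)
p=viewer.capture("top"); cv2.imwrite("pics/t1.png",cv2.resize(p["pixels"][130:250,180:330,::-1],None,fx=5,fy=5,interpolation=cv2.INTER_CUBIC))
E
```

```text
time_s: 8.35
tcp_pos: [0.5248, 0.276, 0.1447]
orientation: [0.19, 3.135, -0.0]
ft_force: [-0.3, -0.8, 0.6]
width: 0.598
row [ 0.0099  0.578  -0.0265] [-0.      0.0001 -0.    ] t 8.35 tcp [0.5248 0.276  0.1447] width 0.598 f [-0.3 -0.8  0.6]
```

View pics/t1.png

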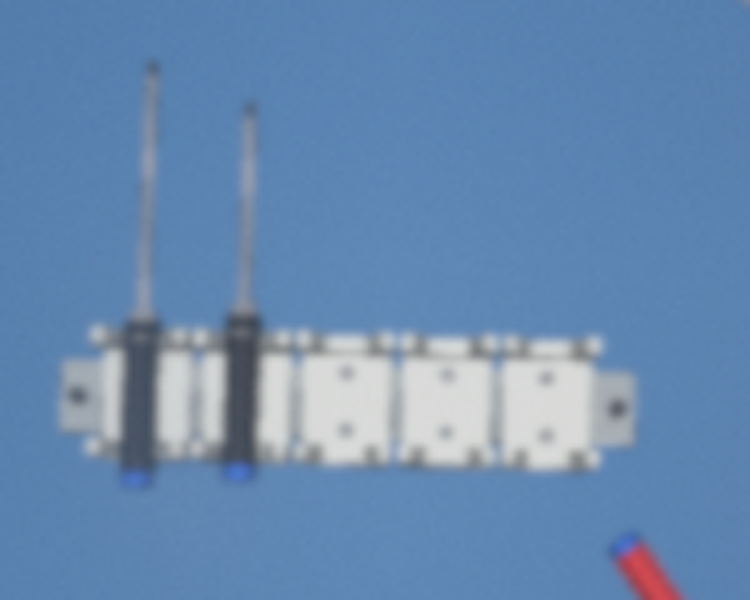

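Driver a lies in the second cradle, parallel to the longest. Its cap is at (240,470) against (137,478), so it sits about 3–4 mm further ahead, well within tolerance. Now d.

```bash
python3 -m inch '[[0.01,0.2,-0.026,0,0,0,0.6],[0.01,0.4,-0.026,0,0,0,0.6],[0.01,0.578,-0.026,0,0,0,0.6],[0.01,0.578,-0.026,0,0,0,0.6],[0.01,0.578,-0.026,0,0,0,0.6],[0.01,0.578,-0.026,0,0,0,0.6],[0.01,0.578,-0.026,0,0,0,0.6],[0.01,0.578,-0.026,0,0,0,0.6],[0.01,0.578,-0.026,0,0,0,0.6],[0.01,0.578,-0.026,0,0,0,0.6]]'; python3 - <<'E'
from h import *
st=robot.state(); p=viewer.capture("wrist"); cv2.imwrite("pics/wd.png",p["pixels"][:,:,::-1])
for d in viewer.pinpoint("driver_a",p): print(d["uv"],d["confidence"],toworld(p,d["uv"],.009,st).round(4))
print(topix(p,[[.5368,.391,.009],[.5785,.3859,.009]],st))
step(.5368,.391,.004,-.121)
E
```

```text
time_s: 9.65
tcp_pos: [0.5369, 0.391, 0.15]
orientation: [0.191, 3.135, -0.0]
ft_force: [-0.2, 0.0, -1.0]
width: 0.603
[260.7, 221.9] 0.8 [0.583  0.3881 0.009 ]
[[258.16962348 180.59763467]
 [258.16055844 218.2579132 ]]
row [ 6.000e-04 -2.000e-04  7.298e-01] [-0.      0.0001 -0.0001] t 9.75 tcp [0.5368 0.391  0.15  ] width 0.595 f [ 0.8  0.4 -0.3]
```

View pics/wd.png

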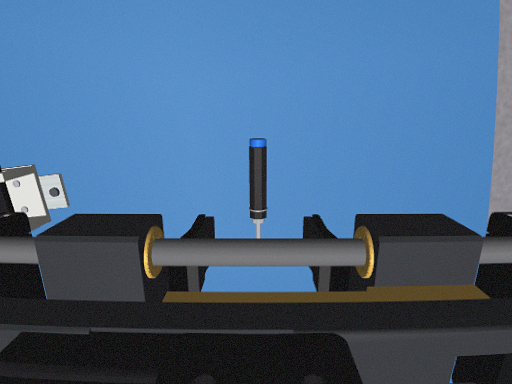

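Driver d is centred at column 258, junction at row 219, as predicted. Grasping.

```bash
python3 -m inch '[[0,0,0.3,0,0,0,0.6],[0,0,0.55,0,0,0,0.6],[0,0,0.68,0,0,0,0.6],[0,0,0.73,0,0,0,0.6],[0,0,0.73,0,0,0,0.6],[0,0,0.73,0,0,0,0.1],[0,0,0.73,0,0,0,0.1],[0,0,0.73,0,0,0,0.1],[0,0,0.73,0,0,0,0.1],[0,0,0.73,0,0,0,0.1]]' 30;  python3 -c "
from h import *
step(.5205,-.078,.14,-.0103)"
```

```text
time_s: 11.0
tcp_pos: [0.5371, 0.3911, 0.0043]
orientation: [0.191, 3.135, 0.0]
ft_force: [-0.8, -1.1, 1.9]
width: 0.202
row [-0.2023 -2.3382 -0.6786] [ 0.      0.0001 -0.0177] t 11.0 tcp [0.5371 0.3911 0.0043] width 0.202 f [-0.8 -1.1  1.9]
```

```bash
python3 -m inch '[[0,0,-0.25,0,0,0,0.1],[0,0,-0.5,0,0,0,0.1],[0,-0.1,-0.68,0,0,-0.01,0.1],[-0.05,-0.35,-0.68,0,0,-0.0177,0.1],[-0.07,-0.6,-0.68,0,0,-0.0177,0.1],[-0.085,-0.85,-0.68,0,0,-0.0177,0.1],[-0.1,-1,-0.68,0,0,-0.0177,0.1],[-0.1,-1,-0.68,0,0,-0.0177,0.1],[-0.1,-1,-0.68,0,0,-0.0177,0.1],[-0.1,-1,-0.68,0,0,-0.0177,0.1]]'; python3 -c "
from h import *
step(.5205,-.078,.14,-.0103)"
```

```text
time_s: 12.25
tcp_pos: [0.5326, 0.1912, 0.1403]
orientation: [0.014, 3.141, 0.0]
ft_force: [1.1, -0.1, -0.5]
width: 0.203
row [ 4.8200e-02 -1.3463e+00  9.0000e-04] [0.     0.0001 0.0002] t 12.25 tcp [0.5326 0.1912 0.1403] width 0.203 f [ 1.1 -0.1 -0.5]
```

```bash
python3 -m inch '[[0,-0.2,0,0,0,0,0.1],[0.02,-0.45,0,0,0,0,0.1],[0.03,-0.7,0,0,0,0,0.1],[0.036,-0.9,0,0,0,0,0.1],[0.036,-1,0,0,0,0,0.1],[0.036,-1,0,0,0,0,0.1],[0.036,-1,0,0,0,0,0.1],[0.036,-1,0,0,0,0,0.1],[0.036,-1,0,0,0,0,0.1],[0.036,-1,0,0,0,0,0.1]]'; python3 -c "
from h import *
step(.5205,-.078,.0345,-.0103)"
```

```text
time_s: 13.5
tcp_pos: [0.5235, -0.0083, 0.1402]
orientation: [0.013, 3.141, 0.001]
ft_force: [0.2, -0.8, -0.9]
width: 0.206
row [ 0.0127 -0.3489  0.5281] [0.0001 0.0001 0.0003] t 13.5 tcp [ 0.5235 -0.0083  0.1402] width 0.206 f [ 0.2 -0.8 -0.9]
```

```bash
python3 -m inch '[[0.012,-0.2,0,0,0,0,0.1],[0.012,-0.349,0,0,0,0,0.1],[0.012,-0.349,0.02,0,0,0,0.1],[0.012,-0.349,0.15,0,0,0,0.1],[0.012,-0.349,0.15,0,0,0,0.1],[0.012,-0.349,0.15,0,0,0,0.1],[0.012,-0.349,0.15,0,0,0,0.1],[0.012,-0.349,0.15,0,0,0,0.1],[0.012,-0.349,0.15,0,0,0,0.1],[0.012,-0.349,0.15,0,0,0,0.1]]'; python3 - <<'E'
from h import *
step(.5205,-.078,.0345,-.0103)
st=robot.state(); p=viewer.capture("wrist"); cv2.imwrite("pics/wd2.png",p["pixels"][:,:,::-1])
for d in viewer.pinpoint("cradle_p",p): print(np.round(d["uv"],1),d["confidence"],toworld(p,d["uv"],.006,st).round(4))
E
```

```text
time_s: 14.75
tcp_pos: [0.5207, -0.0781, 0.1103]
orientation: [0.013, 3.14, 0.0]
ft_force: [0.2, 0.3, -0.2]
width: 0.201
row [1.20e-03 3.00e-04 3.79e-01] [0.     0.0002 0.0003] t 14.75 tcp [ 0.5207 -0.0781  0.1103] width 0.201 f [ 0.2  0.3 -0.2]
[366.9 188.1] 0.9 [0.52   0.0239 0.006 ]
[420.5 189.6] 0.75 [0.5219 0.0756 0.006 ]
[313.5 186.8] 0.55 [ 0.5184 -0.0264  0.006 ]
```

View pics/wd2.png

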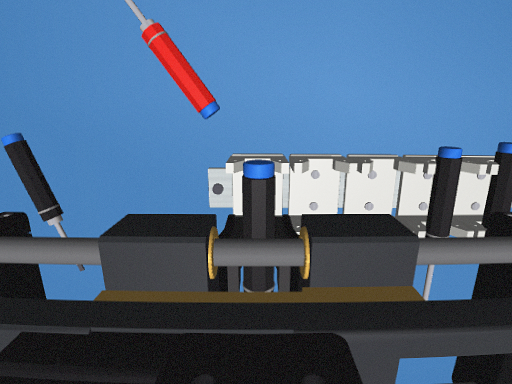

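Driver d hangs straight over the last cradle (column 258, foot centred there too). Lowering and releasing.

```bash
python3 -m inch '[[0,0,0.15,0,0,0,0.1],[0,0,0.27,0,0,0,0.1],[0,0,0.34,0,0,0,0.1],[0,0,0.379,0,0,0,0.1],[0,0,0.379,0,0,0,0.1],[0,0,0.379,0,0,0,0.1],[0,0,0.379,0,0,0,0.33],[0,0,0.379,0,0,0,0.33],[0,0,0.2,0,0,0,0.35],[0,0,-0.1,0,0,0,0.35]]'; python3 -c "
from h import *
step(.51,-.2917,.15,.327)"
```

```text
time_s: 16.1
tcp_pos: [0.5185, -0.0775, 0.1289]
orientation: [-0.013, -3.137, -0.003]
ft_force: [0.7, -0.1, 0.4]
width: 0.346
row [ 0.0338 -1.0711 -0.1074] [ 0.0004 -0.0006 -0.0534] t 16.1 tcp [ 0.5185 -0.0775  0.1289] width 0.346 f [ 0.7 -0.1  0.4]
```

```bash
python3 -m inch '[[0,-0.2,-0.1,0,0,-0.01,0.5],[0.01,-0.45,-0.1,0,0,-0.03,0.6],[0.02,-0.7,-0.1,0,0,-0.0534,0.6],[0.034,-0.9,-0.1,0,0,-0.0534,0.6],[0.034,-1,-0.1,0,0,-0.0534,0.6],[0.034,-1,-0.107,0,0,-0.0534,0.6],[0.034,-1,-0.107,0,0,-0.0534,0.6],[0.034,-1,-0.107,0,0,-0.0534,0.6],[0.034,-1,-0.107,0,0,-0.0534,0.6],[0.034,-1,-0.107,0,0,-0.0534,0.6]]'; python3 - <<'E'
from h import *
st=robot.state(); p=viewer.capture("wrist"); cv2.imwrite("pics/wc.png",p["pixels"][:,:,::-1])
print(topix(p,[[.51,-.2917,.009],[.5498,-.2782,.009]],st))
for d in viewer.pinpoint("driver_a",p): print(d["uv"],d["confidence"],toworld(p,d["uv"],.009,st).round(4))
step(.51,-.2917,.004,.327)
p=viewer.capture("top"); cv2.imwrite("pics/t2.png",cv2.resize(p["pixels"][130:250,180:330,::-1],None,fx=5,fy=5,interpolation=cv2.INTER_CUBIC))
E
```

```text
time_s: 17.35
tcp_pos: [0.5102, -0.2769, 0.15]
orientation: [0.512, -3.096, -0.004]
ft_force: [0.8, 0.2, 0.2]
width: 0.601
[[243.85097242 176.43551787]
 [244.29216575 214.44535605]]
[158.8, 172.2] 0.9 [ 0.5343 -0.3776  0.009 ]
[402.9, 91.5] 0.85 [ 0.3771 -0.1692  0.009 ]
[248.3, 215.0] 0.79 [ 0.549  -0.2739  0.009 ]
row [ 0.0215 -0.0707  0.7298] [ 0.0005 -0.0006  0.0001] t 17.45 tcp [ 0.5102 -0.2772  0.15  ] width 0.601 f [0.3 0.2 0.4]
```

View pics/wc.png

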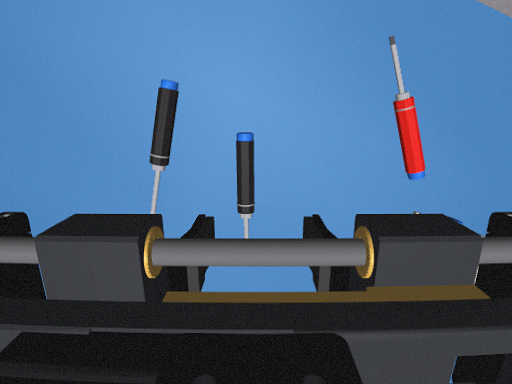

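View pics/t2.png

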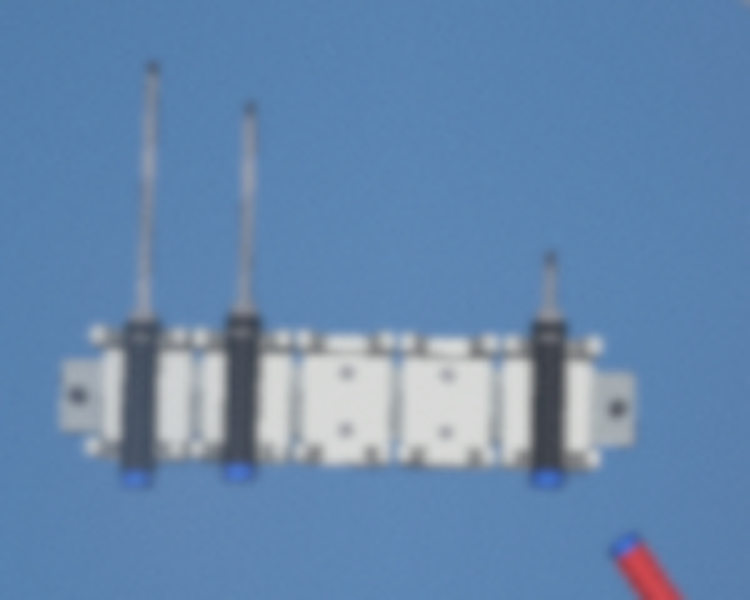

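Driver d is seated in the fifth cradle. In the wrist view, c has its handle at columns 237–254 and its junction at row 213, close to the prediction. Aligning and grasping.

```bash
python3 -m inch '[[0.022,-0.067,0.1,0,0,0,0.6],[0.022,-0.067,0.35,0,0,0,0.6],[0.022,-0.067,0.55,0,0,0,0.6],[0.022,-0.067,0.69,0,0,0,0.6],[0.022,-0.067,0.73,0,0,0,0.6],[0.022,-0.067,0.73,0,0,0,0.1],[0.022,-0.067,0.73,0,0,0,0.1],[0.022,-0.067,0.73,0,0,0,0.1],[0.022,-0.067,0.73,0,0,0,0.1],[0.022,-0.067,0.73,0,0,0,0.1]]' 30;  python3 -c "
from h import *
step(.521,-.0265,.13,-.0103)"
```

```text
time_s: 18.75
tcp_pos: [0.5099, -0.2914, 0.0045]
orientation: [0.511, -3.096, -0.003]
ft_force: [-0.5, 0.4, 1.9]
width: 0.2
row [-0.4764  1.2377 -0.626 ] [ 0.0003 -0.0005  0.0538] t 18.75 tcp [ 0.5099 -0.2914  0.0045] width 0.2 f [-0.5  0.4  1.9]
```

```bash
python3 -m inch '[[0,0,-0.25,0,0,0,0.1],[0,0,-0.5,0,0,0,0.1],[0,0.1,-0.68,0,0,0.01,0.1],[-0.1,0.35,-0.68,0,0,0.03,0.1],[-0.2,0.6,-0.68,0,0,0.054,0.1],[-0.3,0.8,-0.68,0,0,0.054,0.1],[-0.4,1,-0.68,0,0,0.054,0.1],[-0.4,1,-0.68,0,0,0.054,0.1],[-0.4,1,-0.68,0,0,0.054,0.1],[-0.4,1,-0.68,0,0,0.054,0.1]]'; python3 -c "
from h import *
step(.521,-.0265,.0345,-.0103)"
```

```text
time_s: 20.0
tcp_pos: [0.5218, -0.0775, 0.1407]
orientation: [-0.021, -3.138, -0.002]
ft_force: [-0.2, 0.9, -1.1]
width: 0.203
row [0.0054 0.2545 0.5313] [ 0.0002 -0.0006 -0.0005] t 20.0 tcp [ 0.5218 -0.0775  0.1407] width 0.203 f [-0.2  0.9 -1.1]
```

```bash
python3 -m inch '[[0.005,0.15,0,0,0,0,0.1],[0.005,0.255,0,0,0,0,0.1],[0.005,0.255,0.02,0,0,0,0.1],[0.005,0.255,0.15,0,0,0,0.1],[0.005,0.255,0.15,0,0,0,0.1],[0.005,0.255,0.15,0,0,0,0.1],[0.005,0.255,0.15,0,0,0,0.1],[0.005,0.255,0.15,0,0,0,0.1],[0.005,0.255,0.15,0,0,0,0.1],[0.005,0.255,0.15,0,0,0,0.1]]'; python3 - <<'E'
from h import *
step(.521,-.0265,.0345,-.0103)
st=robot.state(); p=viewer.capture("wrist"); cv2.imwrite("pics/wc2.png",p["pixels"][:,:,::-1])
E
```

```text
time_s: 21.25
tcp_pos: [0.5214, -0.0264, 0.1109]
orientation: [-0.02, -3.138, -0.002]
ft_force: [-0.9, -0.7, -0.8]
width: 0.204
row [ 0.0008 -0.0007  0.3821] [ 0.0002 -0.0006 -0.0004] t 21.25 tcp [ 0.5214 -0.0264  0.1109] width 0.204 f [-0.9 -0.7 -0.8]
```

View pics/wc2.png

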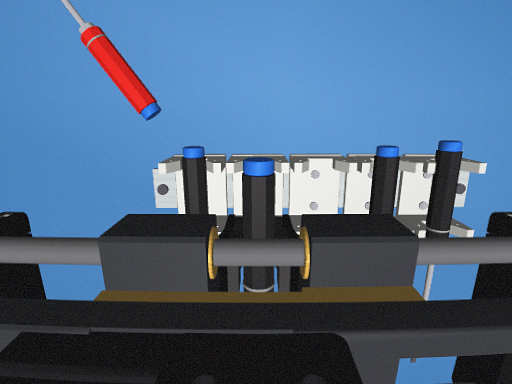

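Driver c is over the fourth cradle (column 258), with d clear at column 194. Lowering and releasing.

```bash
python3 -m inch '[[0,0,0.15,0,0,0,0.1],[0,0,0.27,0,0,0,0.1],[0,0,0.34,0,0,0,0.1],[0,0,0.381,0,0,0,0.1],[0,0,0.381,0,0,0,0.1],[0,0,0.381,0,0,0,0.1],[0,0,0.381,0,0,0,0.33],[0,0,0.381,0,0,0,0.33],[0,0,0.2,0,0,0,0.35],[0,0,-0.1,0,0,0,0.35]]'; python3 -c "
from h import *
step(.4874,-.3865,.15,.127)"
```

```text
time_s: 22.55
tcp_pos: [0.5193, -0.0261, 0.1296]
orientation: [-0.021, -3.133, -0.003]
ft_force: [0.4, 0.8, 1.2]
width: 0.346
row [ 0.137  -1.8039 -0.1043] [ 0.0004 -0.0014 -0.0223] t 22.55 tcp [ 0.5193 -0.0261  0.1296] width 0.346 f [0.4 0.8 1.2]
```

```bash
python3 -m inch '[[0,-0.2,-0.1,0,0,0,0.35],[0.02,-0.45,-0.1,0,0,-0.01,0.6],[0.04,-0.7,-0.1,0,0,-0.022,0.6],[0.07,-0.9,-0.1,0,-0.001,-0.022,0.6],[0.07,-1,-0.1,0,-0.001,-0.022,0.6],[0.07,-1,-0.1,0,-0.001,-0.022,0.6],[0.07,-1,-0.1,0,-0.001,-0.022,0.6],[0.07,-1,-0.1,0,-0.001,-0.022,0.6],[0.07,-1,-0.1,0,-0.001,-0.022,0.6],[0.07,-1,-0.1,0,-0.001,-0.022,0.6]]'; python3 -c "
from h import *
step(.4874,-.3865,.15,.127)"
```

```text
time_s: 23.8
tcp_pos: [0.5031, -0.2254, 0.1494]
orientation: [0.198, -3.133, -0.004]
ft_force: [0.4, 0.1, -0.0]
width: 0.604
row [ 0.1788 -0.7894 -0.0049] [ 0.0005 -0.0004 -0.0002] t 23.8 tcp [ 0.5031 -0.2254  0.1494] width 0.604 f [ 0.4  0.1 -0. ]
```

```bash
python3 -m inch '[[0.05,-0.2,0,0,0,0,0.6],[0.1,-0.45,0,0,0,0,0.6],[0.179,-0.7,0,0,0,0,0.6],[0.179,-0.789,0,0,0,0,0.6],[0.179,-0.789,0,0,0,0,0.6],[0.179,-0.789,0,0,0,0,0.6],[0.179,-0.789,0,0,0,0,0.6],[0.179,-0.789,0,0,0,0,0.6],[0.179,-0.789,0,0,0,0,0.6],[0.179,-0.789,0,0,0,0,0.6]]'; python3 - <<'E'
from h import *
st=robot.state(); p=viewer.capture("wrist"); cv2.imwrite("pics/wb.png",p["pixels"][:,:,::-1])
print(topix(p,[[.4874,-.3865,.009],[.5291,-.3812,.009]],st))
step(.4874,-.3865,.004,.127)
p=viewer.capture("top"); cv2.imwrite("pics/t3.png",cv2.resize(p["pixels"][130:250,180:330,::-1],None,fx=5,fy=5,interpolation=cv2.INTER_CUBIC))
E
```

```text
time_s: 25.05
tcp_pos: [0.4874, -0.3862, 0.1491]
orientation: [0.198, -3.133, -0.004]
ft_force: [-0.6, -0.3, 0.5]
width: 0.602
[[257.18462189 181.1866288 ]
 [257.22655618 218.98754026]]
row [-0.0016 -0.0029  0.7255] [ 0.0004 -0.0004 -0.0002] t 25.1 tcp [ 0.4874 -0.3863  0.1491] width 0.604 f [-0.5 -0.5  0.3]
```

View pics/wb.png

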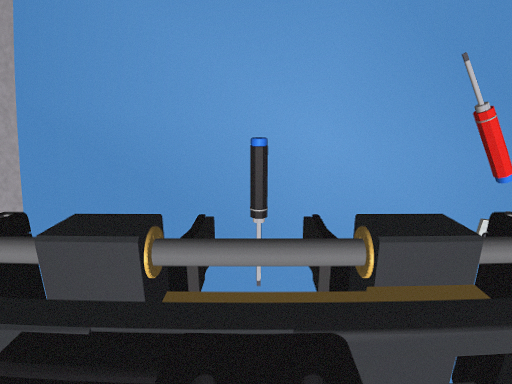

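View pics/t3.png

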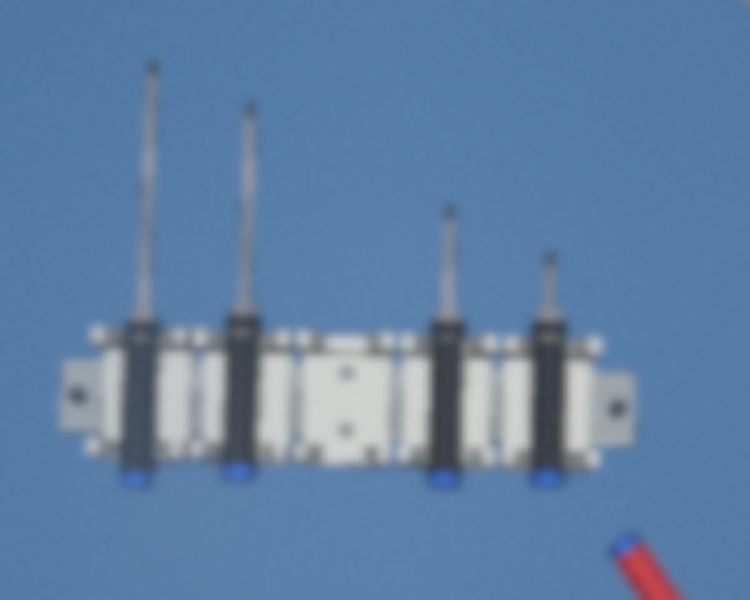

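Driver c is seated in the fourth cradle. Driver b is centred at column 259, junction at row 218. Grasping it.

```bash
python3 -m inch '[[0,0,0.3,0,0,0,0.6],[0,0,0.55,0,0,0,0.6],[0,0,0.68,0,0,0,0.6],[0,0,0.725,0,0,0,0.6],[0,0,0.725,0,0,0,0.6],[0,0,0.725,0,0,0,0.1],[0,0,0.725,0,0,0,0.1],[0,0,0.725,0,0,0,0.1],[0,0,0.725,0,0,0,0.1],[0,0,0.725,0,0,0,0.1]]' 30;  python3 -c "
from h import *
step(.5215,.0255,.14,-.0103)"
```

```text
time_s: 26.4
tcp_pos: [0.4871, -0.3861, 0.0044]
orientation: [0.198, -3.133, -0.004]
ft_force: [-0.0, 0.8, 2.0]
width: 0.2
row [-0.4278  2.0219 -0.6738] [ 0.0004 -0.0004  0.0217] t 26.4 tcp [ 0.4871 -0.3861  0.0044] width 0.2 f [-0.   0.8  2. ]
```

```bash
python3 -m inch '[[0,0,-0.25,0,0,0,0.1],[0,0,-0.5,0,0,0,0.1],[0,0.1,-0.68,0,0,0.01,0.1],[-0.05,0.35,-0.68,0,0,0.022,0.1],[-0.1,0.6,-0.68,0,0,0.022,0.1],[-0.2,0.8,-0.68,0,0,0.022,0.1],[-0.28,1,-0.68,0,0,0.022,0.1],[-0.28,1,-0.68,0,0,0.022,0.1],[-0.28,1,-0.68,0,0,0.022,0.1],[-0.28,1,-0.68,0,0,0.022,0.1]]'; python3 -c "
from h import *
step(.5215,.0255,.14,-.0103)"
```

```text
time_s: 27.65
tcp_pos: [0.5176, -0.182, 0.1407]
orientation: [-0.021, -3.139, -0.003]
ft_force: [0.7, -0.2, -0.4]
width: 0.204
row [-0.0055  1.0378  0.0055] [ 0.0003 -0.0004 -0.0005] t 27.65 tcp [ 0.5176 -0.182   0.1407] width 0.204 f [ 0.7 -0.2 -0.4]
```

```bash
python3 -m inch '[[0,0.2,0,0,0,0,0.1],[0,0.45,0,0,0,0,0.1],[-0.005,0.7,0,0,0,0,0.1],[-0.005,0.9,0,0,0,0,0.1],[-0.005,1,0,0,0,0,0.1],[-0.005,1,0,0,0,0,0.1],[-0.005,1,0,0,0,0,0.1],[-0.005,1,0,0,0,0,0.1],[-0.005,1,0,0,0,0,0.1],[-0.005,1,0,0,0,0,0.1]]'; python3 - <<'E'
from h import *
step(.5215,.0255,.0345,-.0103)
st=robot.state(); p=viewer.capture("wrist"); cv2.imwrite("pics/wb2.png",p["pixels"][:,:,::-1])
E
```

```text
time_s: 28.9
tcp_pos: [0.5213, 0.0175, 0.1411]
orientation: [-0.022, -3.139, -0.003]
ft_force: [0.2, 0.4, -0.2]
width: 0.199
row [-0.0017  0.0391  0.5331] [ 0.0003 -0.0004 -0.0006] t 28.9 tcp [0.5213 0.0175 0.1411] width 0.199 f [ 0.2  0.4 -0.2]
```

View pics/wb2.png

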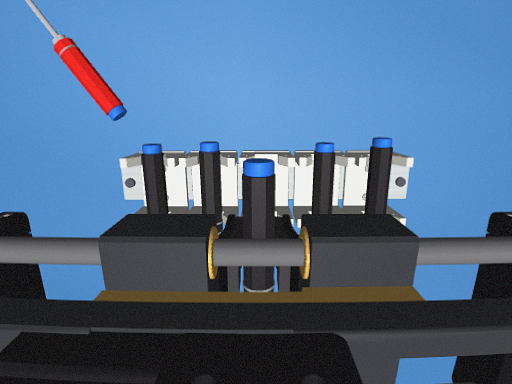

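Driver b is held straight between neighbours at columns 210 and 325. An 8 mm shift centres it at 267.

```bash
python3 -m inch '[[0,0.039,0,0,0,0,0.1],[0,0.039,0.1,0,0,0,0.1],[0,0.039,0.25,0,0,0,0.1],[0,0.039,0.38,0,0,0,0.1],[0,0.039,0.47,0,0,0,0.1],[0,0.039,0.533,0,0,0,0.1],[0,0.039,0.533,0,0,0,0.1],[0,0.039,0.533,0,0,0,0.1],[0,0.039,0.533,0,0,0,0.31],[0,0.039,0.533,0,0,0,0.31]]'; python3 -m inch '[[0,0,0,0,0,0,0.31],[0,0,-0.15,0,0,0,0.31],[0,0,-0.35,0,0,0,0.31],[0,0,-0.6,0,0,0,0.31],[0.2,0,-0.7,0,0,0,0.31],[0.4,0,-0.7,0,0,0,0.31],[0.6,0,-0.7,0,0,0,0.31],[0.6,0,-0.7,0,0,0,0.31],[0.6,0,-0.7,0,0,0,0.31],[0.6,0,-0.7,0,0,0,0.31]]'; python3 - <<'E'
from h import *
step(.5215,.0255,.0345,-.0103)
st=robot.state(); p=viewer.capture("wrist"); cv2.imwrite("pics/wf.png",p["pixels"][:,:,::-1])
for q in ["driver_a","driver_longest"]:
  for d in viewer.pinpoint(q,p): print("w",q,np.round(d["uv"],1),round(d["confidence"],2),toworld(p,d["uv"],.039,st).round(4))
p=viewer.capture("top"); cv2.imwrite("pics/t4.png",cv2.resize(p["pixels"][130:250,180:330,::-1],None,fx=5,fy=5,interpolation=cv2.INTER_CUBIC))
for q in ["driver_a","driver_longest"]:
  for d in viewer.pinpoint(q,p): print("t",q,np.round(d["uv"],1),round(d["confidence"],2),toworld(p,d["uv"],.039,st).round(4))
p=viewer.capture("scene"); cv2.imwrite("pics/s4.png",cv2.resize(p["pixels"][140:230,170:330,::-1],None,fx=5,fy=5,interpolation=cv2.INTER_CUBIC))
E
```

```text
time_s: 30.2
tcp_pos: [0.5215, 0.0256, 0.0349]
orientation: [-0.022, -3.14, -0.003]
ft_force: [0.5, -0.1, 0.6]
width: 0.296
time_s: 31.45
tcp_pos: [0.4028, 0.0269, 0.1754]
orientation: [-0.022, -3.14, -0.003]
ft_force: [-0.6, 0.6, 0.3]
width: 0.314
row [-5.946e-01  1.000e-04  7.038e-01] [ 0.0003 -0.0002 -0.0006] t 31.45 tcp [0.4028 0.0269 0.1754] width 0.314 f [-0.6  0.6  0.3]
w driver_a [ 85.9 155.8] 0.83 [ 0.3724 -0.1498  0.039 ]
t driver_a [269.7 192.2] 0.78 [ 0.5661 -0.0281  0.039 ]
t driver_a [251.4 193.8] 0.76 [0.5614 0.0184 0.039 ]
t driver_a [332.4 133. ] 0.72 [ 0.7225 -0.1887  0.039 ]
t driver_a [289.8 192.9] 0.7 [ 0.565  -0.0792  0.039 ]
t driver_a [225.7 191.4] 0.69 [0.5667 0.084  0.039 ]
t driver_longest [207.9 190.6] 0.58 [0.5682 0.1295 0.039 ]
```

View pics/wf.png

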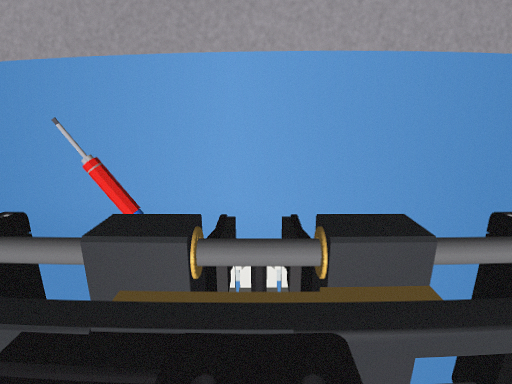

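View pics/t4.png

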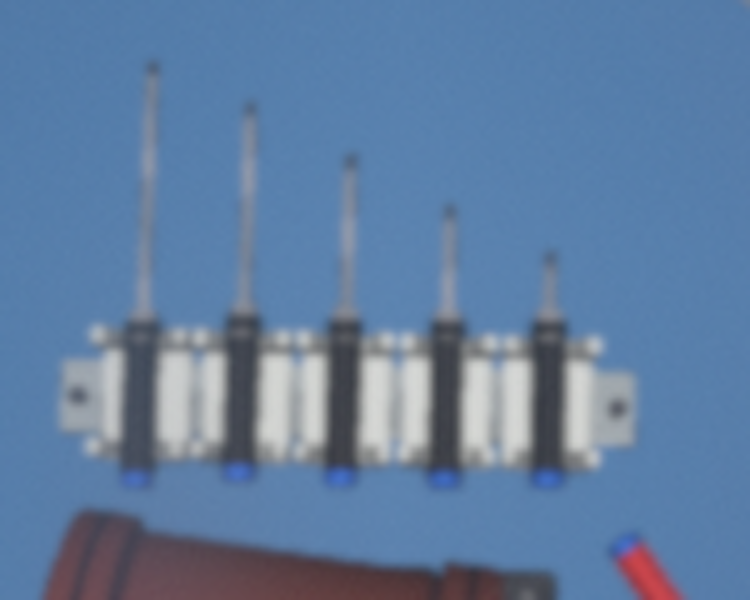

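View pics/s4.png

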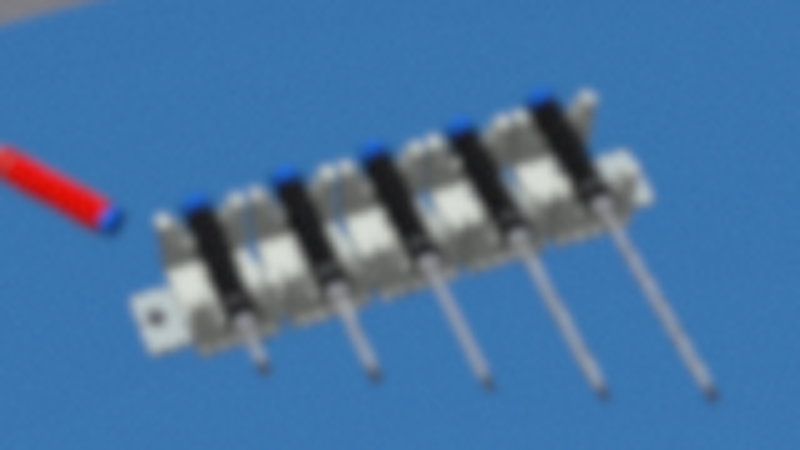

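The top view shows all five parallel, evenly spaced and in falling length. Their junctions are near row 318 and columns 142, 243, 343, 447 and 549. The scene view shows all handles at the same level in the forks, and the arm is clear.

```bash
python3 -c "
from bench import robot
print(robot.hand_in()); print(robot.state()['time_s'])"
```

```text
the job is handed in; nothing more can be done
None
the job is handed in; nothing more can be done
```

The job is handed in. All four loose drivers are in the empty cradles in falling length away from the longest (a, b, c, d), at 31.6 s of the 109 s allowed. I left the longest driver and the red and orange look-alikes alone.

**Final pictures:** The last top and scene views show all five drivers parallel and evenly spaced. Their handles sit at the same height in both forks, blades away from the robot. I judged the height by eye against the longest driver and did not measure it separately.

**Checks that disagreed a little:**
- **Driver a:** it sits about 3–4 mm further ahead than the longest, against a tolerance of 15 mm.
- **Driver b:** in the last top view the network put its origin about 6–7 mm to one side of where I set it. The picture itself shows b centred, and the fingers opened at the cradle centre, so I took this as network error.
- **Last wrist view:** it could not confirm anything because the gripper hid the row.

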